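# Line up the tumblers for the kiln by height

## Task

Line up the four bisque tumblers by height on the ware board, one standing upright in the middle of each round clay cookie: the shortest next to the cone pack, then taller and taller, so that the tallest is farthest from the cone pack. Set each one down gently without dropping or tipping it, and leave the cone pack and the mug where they stand.

Things in the scene. Friction and masses are not known exactly. Their poses are not given: they have to be found in the camera images.
- tumbler_a: Bisque-fired clay tumbler without a handle, buff-grey, straight round sides, open top: 102 mm tall, 62 mm outside diameter, walls 5 mm, 0.09 to 0.31 kg. Stands upright on the canvas-covered work board (6 mm thick) nearer the robot. Origin: centre of its underside; z is its axis, up.
- tumbler_b: Bisque-fired clay tumbler without a handle, buff-grey, straight round sides, open top: 62 mm tall, 60 mm outside diameter, walls 5 mm, 0.09 to 0.31 kg. Stands upright on the canvas-covered work board (6 mm thick) nearer the robot. Origin: centre of its underside; z is its axis, up.
- tumbler_c: Bisque-fired clay tumbler without a handle, buff-grey, straight round sides, open top: 122 mm tall, 58 mm outside diameter, walls 5 mm, 0.09 to 0.31 kg. Stands upright on the canvas-covered work board (6 mm thick) nearer the robot. Origin: centre of its underside; z is its axis, up.
- tumbler_d: Bisque-fired clay tumbler without a handle, buff-grey, straight round sides, open top: 82 mm tall, 56 mm outside diameter, walls 5 mm, 0.09 to 0.31 kg. Stands upright on the canvas-covered work board (6 mm thick) nearer the robot. Origin: centre of its underside; z is its axis, up.
- cookie_p: One of four identical flat round brown kiln cookies (fired clay discs, 84 mm diameter, 8 mm thick), fixed roughly in a row, about 105 mm apart, on the plywood ware board (120 x 580 x 12 mm) beyond the tumblers. Which cookie lies where in the row changes from start to start. Origin: centre of its underside, on the ware board; its top is 8 mm above.
- cookie_q: One of four identical flat round brown kiln cookies (fired clay discs, 84 mm diameter, 8 mm thick), fixed roughly in a row, about 105 mm apart, on the plywood ware board (120 x 580 x 12 mm) beyond the tumblers. Which cookie lies where in the row changes from start to start. Origin: centre of its underside, on the ware board; its top is 8 mm above.
- cookie_r: One of four identical flat round brown kiln cookies (fired clay discs, 84 mm diameter, 8 mm thick), fixed roughly in a row, about 105 mm apart, on the plywood ware board (120 x 580 x 12 mm) beyond the tumblers. Which cookie lies where in the row changes from start to start. Origin: centre of its underside, on the ware board; its top is 8 mm above.
- cookie_s: One of four identical flat round brown kiln cookies (fired clay discs, 84 mm diameter, 8 mm thick), fixed roughly in a row, about 105 mm apart, on the plywood ware board (120 x 580 x 12 mm) beyond the tumblers. Which cookie lies where in the row changes from start to start. Origin: centre of its underside, on the ware board; its top is 8 mm above.
- cone_pack: Witness cone pack, loose: a small clay bar (72 x 26 x 18 mm, its long side across the ware board) with three slim white cones standing on it, 64 mm tall in all. It stands at one end of the ware board, left or right, in line with the cookies and about 88 mm from the centre of the nearest; a square cream kiln post (44 x 44 x 50 mm) stands at the other end. Origin: centre of its underside.
- mug: Someone's white ceramic mug with a handle, 76 mm wide, 85 mm tall, on the table to the left of the tumblers. Not part of the line. Origin: centre of its underside; the handle is on its +y side.
There are look-alikes about, which are no part of the job. What is shaped like the tumbler_a but purple or turquoise is not meant.

How it is judged:
At the end, for the whole second after the job is handed in: All four tumblers stand upright (within 4.5 deg), released and at rest, each within 14 mm of a cookie's centre, in order of height from the shortest nearest the cone pack to the tallest farthest from it; the cone pack has moved under 15 mm and the mug under 25 mm (horizontal distance between tumbler_b and cone_pack between 0.05 and 0.14 m and (horizontal distance between tumbler_b and cookie_p below 0.014 m or horizontal distance between tumbler_b and cookie_q below 0.014 m or horizontal distance between tumbler_b and cookie_r below 0.014 m or horizontal distance between tumbler_b and cookie_s below 0.014 m) and height (world z) of tumbler_b between 0.017 and 0.024 m and angle between each of tumbler_b, tumbler_d, tumbler_a, tumbler_c's own z axis and vertical below 0.08 rad and linear speed of each of tumbler_b, tumbler_d, tumbler_a, tumbler_c below 0.02 m/s and angular speed of each of tumbler_b, tumbler_d, tumbler_a, tumbler_c below 0.2 rad/s and contact force between each of tumbler_b, tumbler_d, tumbler_a, tumbler_c and the fingers below 0.05 N and horizontal distance between tumbler_d and cone_pack between 0.14 and 0.245 m and (horizontal distance between tumbler_d and cookie_p below 0.014 m or horizontal distance between tumbler_d and cookie_q below 0.014 m or horizontal distance between tumbler_d and cookie_r below 0.014 m or horizontal distance between tumbler_d and cookie_s below 0.014 m) and height (world z) of tumbler_d between 0.017 and 0.024 m and horizontal distance between tumbler_a and cone_pack between 0.245 and 0.35 m and (horizontal distance between tumbler_a and cookie_p below 0.014 m or horizontal distance between tumbler_a and cookie_q below 0.014 m or horizontal distance between tumbler_a and cookie_r below 0.014 m or horizontal distance between tumbler_a and cookie_s below 0.014 m) and height (world z) of tumbler_a between 0.017 and 0.024 m and horizontal distance between tumbler_c and cone_pack between 0.35 and 0.46 m and (horizontal distance between tumbler_c and cookie_p below 0.014 m or horizontal distance between tumbler_c and cookie_q below 0.014 m or horizontal distance between tumbler_c and cookie_r below 0.014 m or horizontal distance between tumbler_c and cookie_s below 0.014 m) and height (world z) of tumbler_c between 0.017 and 0.024 m and distance of cone_pack from where it was at the start of the episode below 0.015 m and distance of mug from where it was at the start of the episode below 0.025 m); the robot touches nothing.
It fails at once if the cone pack is moved more than 15 mm (distance of cone_pack from where it was at the start of the episode above 0.015 m).
It fails at once if the mug is moved more than 25 mm (distance of mug from where it was at the start of the episode above 0.025 m).
It fails at once if a tumbler is tipped by more than 45 degrees (angle between any of tumbler_a, tumbler_b, tumbler_c, tumbler_d's own z axis and vertical above 0.785 rad).
It fails at once if a tumbler is dropped: out of the fingers it moves faster than 0.5 m/s (a fall of about 13 mm) ((contact force between tumbler_a and the fingers below 0.05 N and linear speed of tumbler_a above 0.5 m/s) or (contact force between tumbler_b and the fingers below 0.05 N and linear speed of tumbler_b above 0.5 m/s) or (contact force between tumbler_c and the fingers below 0.05 N and linear speed of tumbler_c above 0.5 m/s) or (contact force between tumbler_d and the fingers below 0.05 N and linear speed of tumbler_d above 0.5 m/s)).
It also fails if it takes over 115 s, if anything falls off the work surface, if the arm or the gripper's body presses on something with over 40 N, if the wrist force passes 120 N, or if a joint passes its speed limit or range.

## Robot

A 6-joint arm with a two-finger parallel gripper is mounted at the origin on the work surface. World frame = base frame: x ahead of the robot, y to its left, z up, the work surface at z = 0. Lengths are in m, angles in rad, forces in N, time in s.
With the tool pointing down it reaches from about 0.35 to 0.925 m from the base axis. Payload 6.4 kg.
Tool frame: the origin (TCP) lies on the mounting face of the last link; the fingertips stand 173 mm ahead of it and the grasp point (between the pads) lies 155 mm ahead of it; z points along the fingers, y is the line along which they close (so a half turn about z gives the same grasp; the last joint's range is limited). The gripper opens to 85 mm and grips with 20 to 120 N. Pads are 22 mm wide; open, the fingers measure 114 mm over their backs; the gripper's body (76 mm by 85 mm) begins 54 mm behind the grasp point. The pads swing forward as they close: fully open they stand 13 mm farther back than shut.
Start: joints at [1.123, 0.245, 1.558, -0, 1.339, -0.174], TCP at [0.176, 0.626, 0.405] pointing down, gripper open.
Joint ranges: [-3.13, 3.13], [-1.02, 2.26], [0.13, 2.54], [-0.95, 4.09], [0.21, 2.88], [-2.74, 2.74]. Speed limits (rad/s): [2.57, 2.57, 3.14, 3.14, 3.14, 3.14].

## Interface

Orientations are given as a unit quaternion [x, y, z, w].
In Python, from rig import move_ptp, move_linear, goto_joints, open_gripper, grab, wait, ik, get_state, grab_frame, calibration, IKError, sign_off, find_in, silhouettes, tip_of gives the robot as it stands. Calls block until the motion is done:
- move_ptp(position, orientation): joint-space move of the TCP to a pose.
- move_linear(position, frame=None, speed=0.15, stop_force=None): straight line of the TCP; frame=None keeps the orientation; speed is the mean speed in m/s. With stop_force (N) it stops when the force on the tool has changed by that much, and returns True; else False.
- goto_joints(angles): joint-space move.
- open_gripper() and grab(squeeze=None): open the fingers fully, or close them until they stop; squeeze is the grip in N (None keeps the last).
- wait(seconds).
- ik(position, orientation): joint angles nearest the present ones, or None.
- get_state(): the state.
- grab_frame(name): name is "scene" or "top" or "wrist"; returns (picture, depth): 384x512x3 uint8, blue, green, red; 384x512 float32, m along the optical axis (not along the pixel's ray), 0 where there is no reading.
- calibration(name): a dict with "intrinsics" (3x3 intrinsics, pixels), "view" (4x4, takes a point from world to camera coordinates); the wrist camera has in their place "mount" (4x4, takes a point from camera to tool coordinates, whose origin is the TCP and whose axes are the flange's). Camera axes: x right, y up, looking along -z (the intrinsics and any distortion apply to the point x, -y, -z); pixel columns grow to the right and rows downward; lengths in m; the calibration is good to about 2 mm. The wrist camera is an equidistant fisheye: a pixel r from the principal point sees the ray r / f radians off the axis. A picture is of the moment at which its call begins: read the wrist's pose just before it. calibration takes no time and is no camera call.
A pose or a line that the arm cannot do raises IKError and nothing moves.
- sign_off(): hands the job in; it is judged then, once.
Trained networks look in the newest picture that a camera, given by its name, has taken for a name from the list of things; names that differ only in an ending like _2 or _b are one class to them, and where a whole thing is asked for, a point or a joint stands for the part that bears it (a point fixed in the world has none). Each returns a list of dicts, best first, with "confidence" (0 to 1); they miss things now and then, are a little off and sometimes report something else, mostly with a low value. They report only what shows in the picture. A call takes as long as a camera call. They do not tell look-alikes from the thing itself.
- find_in(query, camera): "bbox" ([centre column, centre row, width, height] in pixels, round what is visible of it).
- silhouettes(query, camera): "pixels" (384x512 bool, what is visible of it) and "bbox" ([centre column, centre row, width, height] in pixels, round what is visible of it).
- tip_of(query, camera): "pixel" ([column, row] in pixels: a listed point, or the origin of a listed thing).
The state is a dict: "t": time; "joints": joint angles; "joint_velocities": joint speeds; "joint_torque": joint torques, N m; "ee_pos": TCP position; "orientation": TCP orientation; "force": force on the tool from outside, world axes, zero at the start; "moment": the same for the moment, N m; "finger_gap": finger opening in m; "grip_force": force on a finger pad.
Only numpy, scipy, OpenCV 4.12 (cv2) and the standard library are available. Lean on these libraries where they do the work, as an engineer would, in place of code of your own. Each camera call takes 0.05 s, during which the arm holds its last target. There are 200 camera calls.

## Working session

There is one attempt and no reset: what is moved stays moved. The work goes in short steps, each a Python script; the robot and the scene stay as the last script left them, time stands still between calls to the robot, and variables do not carry over. Pictures are saved under pics/ and viewed, at most 14 in all, crops included, and the job is handed in when it is done.

```bash
ls; mkdir -p pics
python3 - <<'E'
from rig import *
import cv2,numpy as np
np.set_printoptions(precision=4,suppress=True)
for c in("scene","top"):
    p,d=grab_frame(c); cv2.imwrite(f"pics/{c}0.png",p); np.savez(f"/tmp/{c}.npz",p=p,d=d); k=calibration(c); print(c,k)
    print((d==0).mean())
    for q in("tumbler_a","cookie_p","cone_pack","mug"):
        print(q,[(round(r["confidence"],2),np.round(r["bbox"]).tolist()) for r in find_in(q,c)])
print(get_state())
E
```

```text
pics
scene {'intrinsics': array([[409.0675,   0.    , 250.1142],
       [  0.    , 409.0675, 193.966 ],
       [  0.    ,   0.    ,   1.    ]]), 'view': array([[ 0.7162,  0.6975, -0.0224, -0.404 ],
       [-0.4332,  0.4697,  0.7692,  0.1437],
       [ 0.5471, -0.5412,  0.6386, -1.4265],
       [ 0.    ,  0.    ,  0.    ,  1.    ]])}
0.004175821940104167
tumbler_a [(0.93, [212.0, 212.0, 17.0, 34.0]), (0.85, [239.0, 181.0, 20.0, 46.0]), (0.85, [244.0, 144.0, 16.0, 36.0]), (0.81, [168.0, 248.0, 26.0, 34.0]), (0.8, [271.0, 173.0, 23.0, 40.0]), (0.74, [328.0, 166.0, 23.0, 39.0]), (0.61, [257.0, 127.0, 18.0, 36.0]), (0.59, [350.0, 153.0, 24.0, 38.0])]
cookie_p [(0.74, [215.0, 277.0, 40.0, 26.0]), (0.63, [247.0, 254.0, 34.0, 26.0]), (0.58, [311.0, 217.0, 32.0, 22.0]), (0.57, [284.0, 237.0, 32.0, 20.0])]
cone_pack [(0.58, [186.0, 292.0, 22.0, 36.0]), (0.24, [297.0, 146.0, 35.0, 32.0])]
mug [(0.56, [295.0, 146.0, 30.0, 32.0]), (0.42, [240.0, 182.0, 22.0, 48.0])]
top {'intrinsics': array([[471.2886,   0.    , 260.6937],
       [  0.    , 471.2886, 191.646 ],
       [  0.    ,   0.    ,   1.   
[... 658 characters left out ...]
 26.0])]
cone_pack [(0.74, [386.0, 132.0, 17.0, 24.0]), (0.64, [309.0, 182.0, 23.0, 21.0]), (0.42, [237.0, 118.0, 28.0, 29.0])]
mug [(0.78, [148.0, 202.0, 38.0, 33.0]), (0.38, [222.0, 183.0, 25.0, 30.0])]
{'t': 0.5, 'joints': array([ 1.1229,  0.2451,  1.5579,  0.    ,  1.3387, -0.1741]), 'joint_velocities': array([ 0.0011,  0.0007,  0.0001, -0.0002, -0.0024, -0.0003]), 'joint_torque': array([ -0.0005, -42.909 , -32.6083,  -0.0001,   0.0011,  -0.    ]), 'ee_pos': array([0.1757, 0.6258, 0.4047]), 'orientation': array([ 0.1364,  0.9906, -0.    , -0.    ]), 'force': array([-0.1181,  0.0462, -0.226 ]), 'moment': array([0.0113, 0.0383, 0.031 ]), 'grip_force': 0.0, 'finger_gap': 0.0854529711692134}
```

Run:
```python
import cv2,numpy as np
p=np.load('/tmp/top.npz')['p'];cv2.imwrite('pics/top1.png',cv2.resize(p[80:300,90:430],None,fx=2.3,fy=2.3,interpolation=cv2.INTER_CUBIC))
```

```text
(no output)
```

View pics/top1.png

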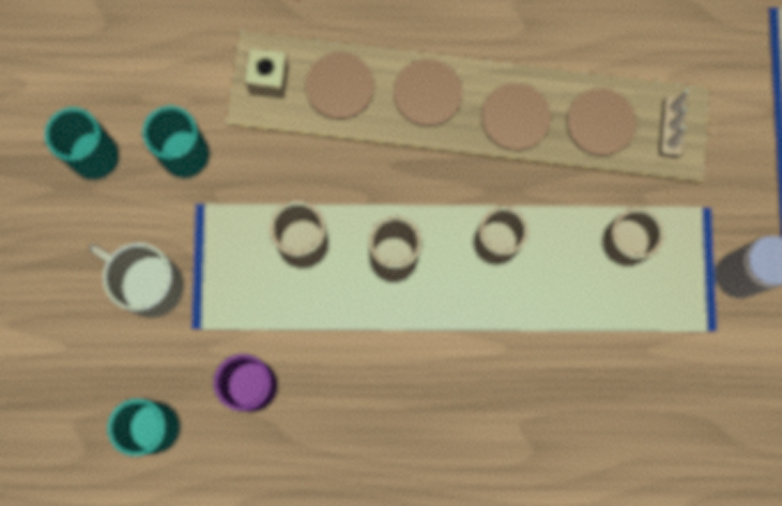

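View pics/scene0.png

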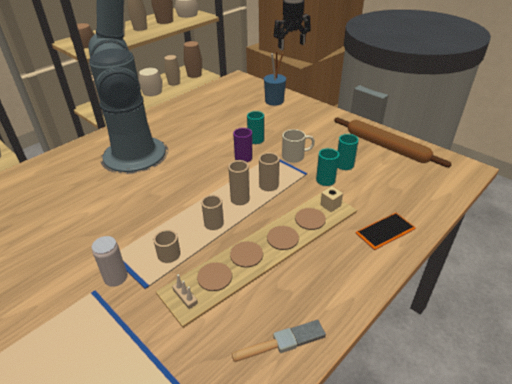

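The top view shows the four tumblers on the canvas: crop columns 300, 394, 500 and 631, apparently a, c, d, b. Four cookies lie at columns 340 to 602. The cone pack is at the right end (675,125) and the mug is on the left. The scene view agrees, with the purple and turquoise look-alikes off the board. Next I localise by depth.

```bash
cat > h.py <<'E'
import numpy as np,cv2
from rig import *
from scipy.optimize import least_squares
np.set_printoptions(precision=4,suppress=True)
def cloud(c,d):
    k=calibration(c);K=k["intrinsics"];v,u=np.indices(d.shape)
    P=np.stack([(u-K[0,2])/K[0,0]*d,-(v-K[1,2])/K[1,1]*d,-d],-1)
    W=np.linalg.inv(k["view"]); return P@W[:3,:3].T+W[:3,3]
def plane(c,uv,z):
    k=calibration(c);K=k["intrinsics"];W=np.linalg.inv(k["view"])
    uv=np.asarray(uv,float).reshape(-1,2)
    r=np.c_[(uv[:,0]-K[0,2])/K[0,0],-(uv[:,1]-K[1,2])/K[1,1],-np.ones(len(uv))]@W[:3,:3].T
    return W[:3,3]+r*((z-W[2,3])/r[:,2])[:,None]
def project(c,P):
    k=calibration(c);K=k["intrinsics"];q=k["view"][:3,:3]@P+k["view"][:3,3]
    return [K[0,0]*q[0]/-q[2]+K[0,2],-K[1,1]*q[1]/-q[2]+K[1,2]]
def circ(P,r,c0):
    s=least_squares(lambda c:np.hypot(*(P-c).T)-r,c0,loss='soft_l1',f_scale=.003)
    return s.x,np.sqrt(np.mean(s.fun**2))
T=dict(a=(.102,.031),b=(.062,.030),c=(.122,.029),d=(.082,.028))
E
python3 - <<'E'
from h import *
C={}
for c in("top","scene"):
    C[c]=cloud(c,np.load(f'/tmp/{c}.npz')['d'])
t=C["top"]
print("board z",np.median(t[195:215,210:215,2]),"table",np.median(t[230:240,260:300,2]))
for u,v in((220,182),(261,189),(308,182),(365,183)):
    box=t[v-22:v+23,u-20:u+21].reshape(-1,3); print(u,"zmax",np.percentile(box[:,2],[90,97,99]))
    h=min(T,key=lambda k:abs(T[k][0]+.006-np.percentile(box[:,2],98)))
    H,R=T[h]; z=.006+H; c0=plane("top",(u,v),z)[0,:2]
    for c in C:
        P=C[c].reshape(-1,3); m=(abs(P[:,2]-z)<.007)&(np.hypot(*(P[:,:2]-c0).T)<.045)
        x,e=circ(P[m,:2],R-.0025,c0); print(h,c,m.sum(),x,e)
        m=(P[:,2]>.025)&(P[:,2]<z-.012)&(np.hypot(*(P[:,:2]-c0).T)<.045)
        if c=="scene": x,e=circ(P[m,:2],R,c0); print(h,"side",m.sum(),x,e)
import cv2
for c in C:
    grab_frame(c)
    for q,z in(("cookie_p",.02),("cone_pack",.03),("mug",.04)):
        for r in silhouettes(q,c)[:4]:
            m=r["pixels"].astype(np.uint8); M=cv2.moments(m,True)
            print(c,q,round(r["confidence"],2),plane(c,(M["m10"]/M["m00"],M["m01"]/M["m00"]),z)[0,:2],m.sum())
E
```

```text
board z 0.005892993313977635 table 0.00031209232702711365
220 zmax [0.0944 0.1083 0.1103]
a top 151 [0.4675 0.1797] 0.0015437998473415253
a scene 114 [0.4697 0.1788] 0.0020592609968621174
a side 479 [0.4693 0.1802] 0.0024663073068594945
261 zmax [0.1074 0.1288 0.131 ]
c top 141 [0.4494 0.0727] 0.001561499697206964
c scene 110 [0.4528 0.0719] 0.0020389536720700117
c side 592 [0.4511 0.0731] 0.002333115569501158
308 zmax [0.065  0.0883 0.0908]
d top 132 [ 0.4701 -0.0495] 0.0015825402679734886
d scene 123 [ 0.4729 -0.0502] 0.0019360665174934567
d side 382 [ 0.4722 -0.0497] 0.0026477390416907273
365 zmax [0.0558 0.0687 0.0713]
b top 150 [ 0.4714 -0.2051] 0.001704106719564063
b scene 166 [ 0.4746 -0.2062] 0.0017310214316042355
b side 362 [ 0.4747 -0.2062] 0.0028845736031797293
top cookie_p 0.92 [ 0.6225 -0.0736] 693
top cookie_p 0.91 [0.6517 0.0326] 643
top cookie_p 0.69 [ 0.6164 -0.1777] 736
top cookie_p 0.58 [0.6594 0.1381] 699
top cone_pack 0.7 [ 0.6082 -0.261 ] 268
top mug 0.97 [0.4197 0.3624] 920
scene cookie_p 0.81 [0.6653 0.1329] 554
scene cookie_p 0.7 [ 0.6219 -0.1804] 817
scene cookie_p 0.66 [0.6571 0.0275] 632
scene cookie_p 0.65 [ 0.6278 -0.0781] 704
scene cone_pack 0.86 [ 0.6152 -0.2641] 462
scene mug 0.76 [0.4188 0.3667] 788
scene mug 0.51 [0.4538 0.1966] 718
```

Run:
```python
from h import *
for c in("top","scene"):
    p=np.load(f'/tmp/{c}.npz')['p']
    lab=cv2.cvtColor(cv2.resize(p,None,fx=4,fy=4,interpolation=cv2.INTER_CUBIC),cv2.COLOR_BGR2LAB).astype(float)
    for x,y in((.625,-.179),(.625,-.076),(.654,.030),(.662,.135)):
        u,v=project(c,np.array([x,y,.02])); 
        ref=np.median(lab[int(v*4)-12:int(v*4)+13,int(u*4)-12:int(u*4)+13].reshape(-1,3),0)
        uu,vv=project(c,np.array([x+(-.052 if 1 else 0),y,.012])); bg=lab[int(vv*4),int(uu*4)]
        D=ref[1:]-bg[1:]; f=((lab[...,1:]-bg[1:])@D)/(D@D)
        m=(f>.5).astype(np.uint8); w=np.zeros_like(m); cv2.circle(w,(int(u*4),int(v*4)),95,1,-1); m&=w
        n,l,st,ce=cv2.connectedComponentsWithStats(m); i=l[int(v*4),int(u*4)]
        k=max(cv2.findContours((l==i).astype(np.uint8),0,cv2.CHAIN_APPROX_NONE)[0],key=len)[:,0]
        k=cv2.convexHull(k)[:,0]
        P=plane(c,(k+.5)/4-.5,.02)[:,:2]
        s=least_squares(lambda q:np.hypot(*(P-q[:2]).T)-q[2],[x,y,.042],loss='soft_l1',f_scale=.002)
        print(c,circ(P,.042,[x,y]),"free",s.x,(ref-bg).round())
```

```text
top (array([ 0.6168, -0.1783]), np.float64(0.000313288848830654)) free [ 0.6168 -0.1783  0.042 ] [1. 7. 0.]
top (array([ 0.6221, -0.0752]), np.float64(0.0009562768702697736)) free [ 0.622  -0.0752  0.0429] [-13.   8.  -3.]
top (array([0.6514, 0.0309]), np.float64(0.00042676701780442416)) free [0.6514 0.0309 0.0423] [-17.   7.  -2.]
top (array([0.6591, 0.1375]), np.float64(0.0009357634189594063)) free [0.6593 0.1374 0.0429] [-24.   7.  -4.]
scene (array([ 0.6219, -0.1815]), np.float64(0.0011072309047623745)) free [ 0.6217 -0.1814  0.0428] [-28.   8.  -8.]
scene (array([ 0.6278, -0.0792]), np.float64(0.0007867757437619091)) free [ 0.6278 -0.0793  0.0417] [-13.   3.  -3.]
scene (array([0.6567, 0.0265]), np.float64(0.001513340410725581)) free [0.6565 0.0266 0.0433] [-36.   8.  -8.]
scene (array([0.6647, 0.1325]), np.float64(0.0017063317991906617)) free [0.6646 0.1324 0.0433] [-45.   8.  -9.]
```

```bash
cat >> h.py <<'E'
Q=[.70710678,.70710678,0,0]
TB=dict(a=(.4686,.1796),b=(.4735,-.2058),c=(.4511,.0726),d=(.4717,-.0498))
CK=dict(b=(.6194,-.1799),d=(.6250,-.0772),a=(.6541,.0287),c=(.6619,.1350))
def up(z):
    p=get_state()["ee_pos"]; move_linear([p[0],p[1],z],speed=.25)
def pick(n):
    H,R=T[n]; x,y=TB[n]; g=.006+H-.030+.155
    move_ptp([x,y,.006+H+.025+.173],Q)
    move_linear([x,y,g],speed=.12)
    grab(40); s=get_state(); print(n,"gap",s["finger_gap"],"grip",s["grip_force"],"t",s["t"])
    move_linear([x,y,g+.02],speed=.06); move_linear([x,y,g+.144],speed=.25)
    s=get_state(); print("lifted gap",s["finger_gap"],"F",s["force"])
def place(n):
    H,R=T[n]; x,y=CK[n]; g=.020+H-.030+.155
    move_linear([x,y,g+.13],speed=.22)
    move_linear([x,y,g+.012],speed=.15); wait(.2)
    hit=move_linear([x,y,g-.006],speed=.015,stop_force=4)
    print("hit",hit,"dz",get_state()["ee_pos"][2]-g)
    open_gripper(); up(.020+H+.19+.02); print("t",get_state()["t"])
E
python3 - <<'E'
from h import *
for n in T:
    for x,y in(TB[n],CK[n]):
        for dz in (0,.14):
            j=ik([x,y,.006+T[n][0]+.125+dz],Q); print(n,j)
move_ptp([.4735,-.2058,.36],Q); 
pick("b"); place("b")
p,d=grab_frame("top"); cv2.imwrite("pics/b.png",cv2.resize(p[80:300,90:430],None,fx=2.3,fy=2.3)); np.savez("/tmp/top_b.npz",d=d,p=p)
P=cloud("top",d).reshape(-1,3);z=.082;c0=np.array(CK["b"])
m=(abs(P[:,2]-z)<.007)&(np.hypot(*(P[:,:2]-c0).T)<.045);print(m.sum(),circ(P[m,:2],.0275,c0))
E
```

```text
a [ 0.1397  0.1358  2.0346 -0.      0.9712  0.1397]
a [ 0.1397 -0.0755  1.9596 -0.      1.2575  0.1397]
a [-0.129   0.4498  1.6359 -0.      1.0559 -0.129 ]
a [-0.129   0.2835  1.5709 -0.      1.2871 -0.129 ]
b [-0.6299  0.2434  2.0024 -0.      0.8958 -0.6299]
b [-0.6299  0.0097  1.9551 -0.      1.1768 -0.6299]
b [-0.4581  0.491   1.6662 -0.      0.9844 -0.4581]
b [-0.4581  0.3026  1.6245 -0.      1.2145 -0.4581]
c [-0.0894 -0.007   2.1406 -0.      1.008  -0.0894]
c [-0.0894 -0.2162  2.0461 -0.      1.3117 -0.0894]
c [ 0.0337  0.4641  1.5735 -0.      1.104   0.0337]
c [ 0.0337  0.3128  1.4973 -0.      1.3315  0.0337]
d [-0.3449  0.1142  2.1062 -0.      0.9212 -0.3449]
d [-0.3449 -0.1225  2.0416 -0.      1.2225 -0.3449]
d [-0.3027  0.4306  1.7068 -0.      1.0042 -0.3027]
d [-0.3027  0.2475  1.6529 -0.      1.2412 -0.3027]
b gap 0.059678881141963055 grip 42.830754183232784 t 5.5833
lifted gap 0.059940544070881244 F [ 0.3572 -0.0574 -2.92  ]
hit True dz 0.0013816042974154064
t 10.3
0 (array([ 0.6194, -0.1799]), np.float64(nan))
  return _methods._mean(a, axis=axis, dtype=dtype,
  ret = ret.dtype.type(ret / rcount)
```

Run:
```python
from h import *
pick("d")
p,d=grab_frame("scene"); cv2.imwrite("pics/b1.png",cv2.resize(p[150:350,130:400],None,fx=2.8,fy=2.8,interpolation=cv2.INTER_CUBIC))
P=cloud("scene",d).reshape(-1,3);z=.082;c0=np.array(CK["b"])
m=(abs(P[:,2]-z)<.007)&(np.hypot(*(P[:,:2]-c0).T)<.045);print(m.sum(),circ(P[m,:2],.0275,c0))
```

```text
d gap 0.05385656628667089 grip 42.96538705006242 t 12.3
lifted gap 0.05395111351573078 F [-0.7443  1.2873 -1.9291]
188 (array([ 0.6217, -0.18  ]), np.float64(0.0017849006113388832))
```

View pics/b1.png

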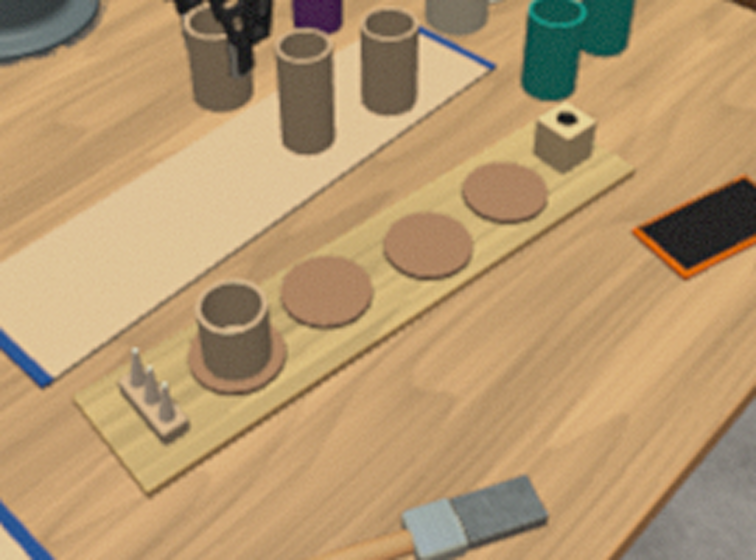

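Tumbler b stands centred on the cookie next to the cone pack, at crop (235,330). The gap on d reads 2 mm under its diameter, so I check how it is held.

Run:
```python
from h import *
s=get_state();print(s["ee_pos"],s["orientation"],s["finger_gap"],s["moment"])
e=s["ee_pos"]
p,d=grab_frame("wrist"); cv2.imwrite("pics/w1.png",p)
p,d=grab_frame("scene");P=cloud("scene",d).reshape(-1,3);zr=e[2]-.155
for lo,hi in((-.05,-.03),(-.03,-.018)):
    m=(P[:,2]>zr+lo)&(P[:,2]<zr+hi)&(np.hypot(*(P[:,:2]-e[:2]).T)<.06);print(m.sum(),circ(P[m,:2],.028,e[:2]))
```

```text
[ 0.4709 -0.0496  0.3546] [ 0.7071  0.7071 -0.0009 -0.0019] 0.05428846126551003 [ 0.0329  0.0087 -0.0256]
136 (array([ 0.4708, -0.0484]), np.float64(0.0012241835223971765))
74 (array([ 0.4707, -0.0483]), np.float64(0.0014577840818962985))
```

View pics/w1.png

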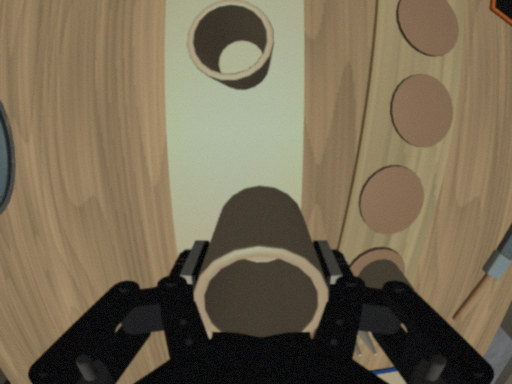

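The wrist view shows d held squarely and upright between the pads at (262,300), with its centre within about 1 mm of the tool. The gap reading is simply noisy, so I continue.

Run:
```python
from h import *
place("d"); pick("a"); place("a"); pick("c"); place("c")
move_ptp([.42,-.02,.42],Q)
for c in("scene","top"):
    p,d=grab_frame(c); P=cloud(c,d).reshape(-1,3)
    cv2.imwrite(f"pics/end_{c}.png",p)
    for n in T:
        z=.02+T[n][0];c0=np.array(CK[n])
        m=(abs(P[:,2]-z)<.007)&(np.hypot(*(P[:,:2]-c0).T)<.045)
        if m.sum()>20: print(c,n,m.sum(),circ(P[m,:2],T[n][1]-.0025,c0),c0)
```

```text
hit True dz 0.001082244505402452
t 17.25
a gap 0.06026613313080179 grip 42.76799362283782 t 19.5
lifted gap 0.060477699309583875 F [-0.5294 -0.0757 -2.0433]
hit True dz 0.0012439353740219539
t 24.625
c gap 0.056150222635657505 grip 41.841741465889974 t 26.6
lifted gap 0.05676264525496309 F [-0.4496  0.3768 -2.5745]
hit True dz 0.0011484102859610767
t 31.675
scene a 165 (array([0.6551, 0.0278]), np.float64(0.0018085018212155744)) [0.6541 0.0287]
scene b 187 (array([ 0.6218, -0.1802]), np.float64(0.0017374416466462985)) [ 0.6194 -0.1799]
scene c 142 (array([0.662 , 0.1339]), np.float64(0.0018897181689600721)) [0.6619 0.135 ]
scene d 161 (array([ 0.6271, -0.0779]), np.float64(0.0017637044806148657)) [ 0.625  -0.0772]
top a 160 (array([0.652 , 0.0293]), np.float64(0.0016312355711883516)) [0.6541 0.0287]
top b 147 (array([ 0.6188, -0.1788]), np.float64(0.001661829657074511)) [ 0.6194 -0.1799]
top c 151 (array([0.659 , 0.1348]), np.float64(0.0016171265981801183)) [0.6619 0.135 ]
top d 139 (array([ 0.6244, -0.0768]), np.float64(0.0017525344244157426)) [ 0.625  -0.0772]
```

View pics/end_scene.png

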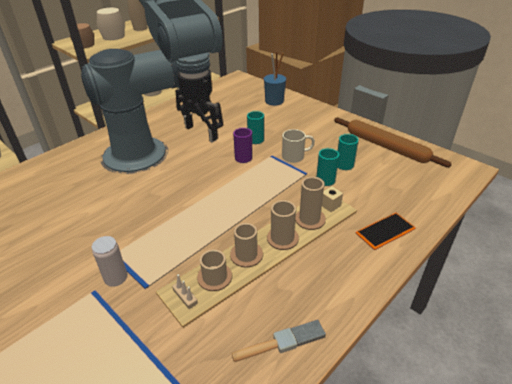

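The four tumblers stand upright on the cookies, from the shortest at (213,268) by the cone pack to the tallest at (312,203). The cone pack and mug look unmoved and the arm is clear.

```bash
python3 -c "
from rig import *
print(sign_off())"
```

```text
the job is handed in; nothing more can be done
None
```

The four tumblers stand centred on the cookies to within about 4 mm by camera, shortest (b) by the cone pack, then d, a and the tallest (c); the cone pack and mug were left in place and the job is handed in at about 33 s (no verdict was returned).

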